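# Free a test coupon and show it to the inspection camera

## Robot

A 6-joint arm with a two-finger parallel gripper is mounted at the origin on the work surface. World frame = base frame: x ahead of the robot, y to its left, z up, the work surface at z = 0. Lengths are in mm, angles in rad, forces in N, time in s.
With the tool pointing down it reaches from about 325 to 750 mm from the base axis. Payload 7.6 kg.
Tool frame: the origin (TCP) lies midway between the tips of the shut fingers; the grasp point (between the pads) lies 19 mm behind it (manip.grasp_offset is the distance from the TCP to the grasp point, in mm); z points along the fingers, y is the line along which they close (so a half turn about z gives the same grasp; the last joint's range is limited). The gripper opens to 85 mm and grips with 20 to 120 N. Pads are 22 mm wide; open, the fingers measure 114 mm over their backs; the gripper's body (76 mm by 85 mm) begins 54 mm behind the grasp point. The pads swing forward as they close: fully open they stand 13 mm farther back than shut.
Start: joints at [1.121, 0.052, 1.401, -0, 1.689, -0.07], TCP at [194.621, 487.615, 231.323] pointing down, gripper open.
Joint ranges: [-2.9, 2.9], [-0.91, 2.17], [0.12, 2.37], [-1.06, 4.2], [0.26, 2.73], [-2.93, 2.93]. Speed limits (rad/s): [2.57, 2.57, 3.01, 3.14, 3.14, 3.14].

## Interface

Orientations are given as a unit quaternion [w, x, y, z].
In Python, from workcell import manip gives the robot as it stands. The module is installed in compiled form; this text tells all that it offers.
- The arm moves only by the tool carry_out, never from a script. Its argument "steps" is text: rows parted by semicolons, each of 7 numbers parted by spaces: the shift along the tool's x, y, z normalised to -1 to 1, where 1 is 100 mm, then the turn, a rotation vector about the tool's x, y, z normalised to -1 to 1, where 1 is 60 degrees, then the opening, from -1 (shut) to 1 (fully open). A call has 1 to 5 rows; each row is the pose to reach, as a shift and turn from the pose commanded when the call began, along the tool's axes at that moment; what a row does not reach only later rows make up. A row lasts 1/10 s, in which the tool goes at most 50 mm and 8.59 degrees, less where a joint would pass 70% of its speed; a pose out of reach is approached as far as the arm can. A call with a number of a shift or a turn outside -1 to 1 is refused whole. A call with a gripper value outside its range is refused whole. The fingers move at their own pace and stop on an object; "grip_force" is the grip in N (left out, the last holds). Time passes only in rows, so rows that repeat a pose let the fingers close. It gives the time, the measured TCP pose, the force, the opening and the grip force at its end, in the units of the state.
- manip.observe(): the state, without advancing time (a new reading comes with each control period).
- manip.camera(name): name is "scene" or "top" or "wrist"; returns a dict with "image" (480x640x3 uint8, red, green, blue), "vfov" (degrees; the focal length in pixels is half the picture's height over the tangent of half this angle, whatever the lens; pixels are square), "cx", "cy" (the principal point, pixels), "xyz" and "orientation" of the camera in the world. Camera axes: x right, y down, z forward; pixel columns grow to the right and rows downward; lengths in mm; the calibration is good to about 2 mm. A picture is of the moment at which its call begins. There is no depth.
- manip.sign_off(): hands the job in; it is judged then, once.
Trained networks look in the newest picture that a camera, given by its name, has taken for a name from the list of things; names that differ only in an ending like _2 or _b are one class to them, and where a whole thing is asked for, a point or a joint stands for the part that bears it (a point fixed in the world has none). Each returns a list of dicts, best first, with "conf" (0 to 1); they miss things now and then, are a little off and sometimes report something else, mostly with a low value. They report only what shows in the picture. A call takes as long as a camera call. They do not tell look-alikes from the thing itself.
- manip.look_for(target, camera): "box" ([left, top, width, height] in pixels, round what is visible of it).
- manip.pinpoint(target, camera): "position" ([column, row] in pixels: a listed point, or the origin of a listed thing).
The state is a dict: "time": time; "qpos": joint angles; "qd": joint speeds; "tau": joint torques, N m; "position": TCP position; "eef_rot": TCP orientation; "wrist_force": force on the tool from outside, world axes, zero at the start; "torque": the same for the moment, N m; "gripper_width": opening from 0.0 (shut) to 1.0 (fully open); "grasp_force": force on a finger pad.
Only numpy, scipy, OpenCV 4.12 (cv2) and the standard library are available. Lean on these libraries where they do the work, as an engineer would, in place of code of your own. Each camera call takes 0.05 s, during which the arm holds its last target. There are 200 camera calls.

## Task

Turn the clamp knob on the white exposure cell anticlockwise by about a quarter turn, so that its steel finger no longer holds the coupon carrier down, then lift the carrier straight out by its grey handle. Hold it in the air in front of the inspection camera's lens, with the centre of the steel coupon on the lens axis at the viewing point (straight above the white cross on the camera's stand), coupon upright and either broad face square to the lens. Finish while still holding it there, steady; do not touch the camera or its stand, and leave the bottle, the cork ring and the beaker alone.

Things in the scene. Friction and masses are not known exactly. Their poses are not given: they have to be found in the camera images.
- clamp (a joint): angle of the clamp (rad), about the vertical: 0 = finger over the carrier's flange (clamped), grows anticlockwise seen from above, stop at 1.7. It starts between 0 and 0.25, holds the carrier down until about 0.7, and stays where it is left (friction about 0.06 N m).
- clamp_grip (a point): black bar grip of the clamp knob, 42 x 12 mm and 34 mm tall; this point is on the turning axis, half-way up the grip (123 mm above the table, its top at 140 mm). Its y axis runs along the 42 mm length, x across the 12 mm; the axes turn with the knob. A steel finger 14 mm wide and 6 mm thick (top 94 mm above the table) points from the knob along its -y and reaches 78 mm from the axis.
- handle (a point): centre of the coupon carrier's grey plastic handle, an upright block 14 mm (its x) by 26 mm (its y), 50 mm tall. Below it is a black flange 36 x 64 mm, 6 mm thick, that rests on the cell's top. This point is 31 mm above the flange's underside, 25 mm below the handle's top, and 111 mm above the table at the start. Its axes are the carrier's axes, z up. The carrier weighs 0.09 to 0.18 kg.
- coupon (a point): centre of the carrier's steel test coupon, a plate 32 mm wide (y), 4 mm thick (x, the normal of its broad faces), hanging 55 mm below the flange's underside; this point lies 61 mm straight below the handle point. At the start it is inside the cell's slot (40 x 12 mm), so the carrier must rise 60 mm to be out. Axes as for the handle.
- view (a point): the camera's viewing point, where the centre of the coupon is to be held: in the air, on the lens axis, 60 mm in front of the lens, 120 to 180 mm above the table, straight above a white cross on the dark stand. Its +x axis is level and points from here to the lens. The lens barrel (38 mm diameter) and the camera (48 x 48 mm) stand 60 to 157 mm along +x.
- carrier: the coupon carrier (loose): origin at the centre of its flange's underside, on the line through handle and coupon; axes as for the handle
- cell: white exposure cell, a fixed box 150 mm (x) by 220 mm (y), 80 mm tall; origin at the centre of its underside. Carrier slot at y = -40 mm and clamp axis at y = +60 mm in its frame, both at x = 0; clamped, the finger points along its -y. The carrier stands with the cell's yaw.
- station: the inspection camera's stand with the camera on it, fixed; origin on the table straight below the viewing point, +x level, towards the camera. Dark base 12 mm thick, 120 mm wide, from -60 to +165 mm along x; a 16 mm post, 227 mm tall, at +142 mm
- reagent: amber reagent bottle, 58 mm across and 115 mm tall, to be left alone; origin at the centre of its underside
- cork_ring: cork flask ring, 70 mm across and 25 mm tall, to be left alone; origin at the centre of its underside
- beaker: small glass beaker, 60 mm across and 75 mm tall, to be left alone; origin at the centre of its underside
There are look-alikes about, which are no part of the job. What is shaped like the carrier but purple is not meant.

How it is judged:
By the outcome, as a careful person would: the job done as asked, in the order asked, and still so for the second after the job is handed in, while the arm keeps its last pose, push and grip.
It also fails if it takes over 54 s, if anything falls off the work surface, if the arm or the gripper's body presses on something with over 40 N, if the wrist force passes 120 N, or if a joint passes its speed limit or range.

## Working session

There is one attempt and no reset: what is moved stays moved. The work goes in short steps, Python scripts to look and compute and a tool call to move; the robot and the scene stay as the last step left them, time stands still between calls to the robot, and variables do not carry over. Pictures are saved under pics/ and viewed, at most 10 in all, crops included, and the job is handed in when it is done.

Besides the shell and the picture viewer there is one more tool, called after "Request:" by a JSON object that holds its "op" and its "data", one argument or row to a line. carry_out: Moves the arm, as the interface text tells. Its arguments: {"type":"object","properties":{"steps":{"type":"string"},"grip_force":{"type":"number"}},"required":["steps"]}

```bash
mkdir -p pics; cat > h.py <<'E'
from workcell import manip
import numpy as np, cv2
from scipy.spatial.transform import Rotation as R
def rot(q): return R.from_quat([q[1],q[2],q[3],q[0]]).as_matrix()
def ray(c,p):
    f=240/np.tan(np.radians(c["vfov"])/2)
    d=rot(c["orientation"])@np.array([(p[0]-c["cx"])/f,(p[1]-c["cy"])/f,1]); return np.array(c["xyz"]),d
def atz(c,p,z):
    o,d=ray(c,p); return o+d*(z-o[2])/d[2]
def proj(c,X):
    f=240/np.tan(np.radians(c["vfov"])/2)
    v=rot(c["orientation"]).T@(np.array(X)-np.array(c["xyz"])); return np.array([c["cx"]+f*v[0]/v[2],c["cy"]+f*v[1]/v[2]])
def tri(obs):
    A=np.zeros((3,3));b=np.zeros(3)
    for c,p in obs:
        o,d=ray(c,p);d=d/np.linalg.norm(d);M=np.eye(3)-np.outer(d,d);A+=M;b+=M@o
    return np.linalg.solve(A,b)
def save(c,n): cv2.imwrite(f"pics/{n}.png",c["image"][:,:,::-1])
E
python3 - <<'E'
from h import *
Z=dict(clamp_grip=123,handle=111,cell=0,station=0,view=150,reagent=0,beaker=0,cork_ring=0)
for n in ["scene","top"]:
    c=manip.camera(n); save(c,n+"0"); print(n,np.round(c["xyz"]),c["vfov"])
    for t,z in Z.items():
        for r in manip.pinpoint(t,n)[:3]: print(t,np.round(r["position"]),round(r["conf"],2),np.round(atz(c,r["position"],z)))
print(manip.observe())
E
cd pics; python3 -c "
import cv2,numpy as np
cv2.imwrite('both0.png',cv2.resize(np.vstack([cv2.imread('scene0.png'),cv2.imread('top0.png')]),None,fx=.62,fy=.62))"
```

```text
scene [839. 553. 681.] 52.60102945542301
clamp_grip [480. 326.] 0.91 [453. 288. 123.]
clamp_grip [274. 288.] 0.39 [683.  90. 123.]
handle [384. 416.] 0.91 [641. 334. 111.]
handle [427. 286.] 0.87 [468. 185. 111.]
handle [335. 344.] 0.81 [645. 213. 111.]
cell [435. 345.] 0.74 [461. 225.   0.]
reagent [274. 287.] 0.97 [649. -14.   0.]
beaker [328. 264.] 0.71 [533. -21.   0.]
cork_ring [367. 263.] 0.93 [464.  11.   0.]
top [385.   9. 999.] 47.94620316724849
clamp_grip [163. 310.] 0.93 [449. 286. 123.]
handle [277. 177.] 0.94 [672. 100. 111.]
handle [149. 206.] 0.69 [627. 320. 111.]
handle [225. 296.] 0.63 [470. 187. 111.]
cell [215. 305.] 0.68 [465. 229.   0.]
station [456. 287.] 0.77 [ 485. -219.    0.]
view [230. 297.] 0.63 [464. 172. 150.]
reagent [348. 204.] 0.91 [649. -25.   0.]
beaker [346. 261.] 0.87 [540. -17.   0.]
cork_ring [334. 305.] 0.87 [459.   9.   0.]
{'time': 0.9, 'qpos': array([ 1.12071755e+00,  5.21602387e-02,  1.40070824e+00, -3.59524068e-05,
        1.68861912e+00, -7.03288696e-02]), 'qd': array([ 6.68497858e-05,  6.72021641e-04,  9.06528019e-04, -9.70428855e-04,
        6.51814166e-04, -1.14482376e-03]), 'tau': array([ 8.62757915e-04, -3.81536937e+01, -3.60309935e+01,  1.18764186e-05,
        3.60996073e-04,  1.95149863e-05]), 'position': array([194.61774948, 487.6058149 , 231.339998  ]), 'eef_rot': array([3.07650990e-05, 1.88738174e-01, 9.82027443e-01, 4.61680785e-05]), 'wrist_force': array([ 0.08633165, -0.58723958, -0.47528714]), 'torque': array([ 0.01561296, -0.0130896 ,  0.02850185]), 'grasp_force': 0.0, 'gripper_width': 1.000256555329005}
```

View pics/top0.png

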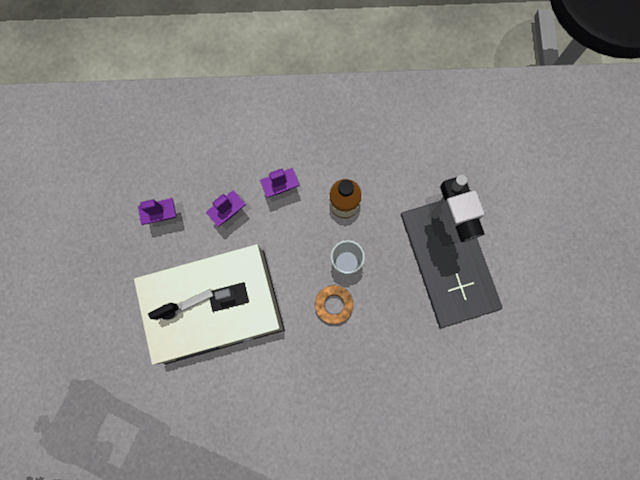

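View pics/scene0.png

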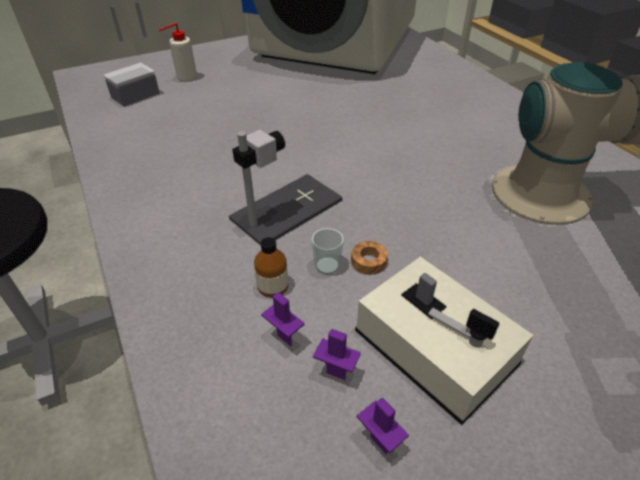

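```bash
cat > m.py <<'E'
from h import *
T=manip.camera("top");S=manip.camera("scene")
im=T["image"].astype(int)
# cell top
m=((im.min(2)>170)).astype(np.uint8); m[:, 300:]=0; m[:230]=0
k=max(cv2.findContours(m,0,2)[0],key=cv2.contourArea); r=cv2.boxPoints(cv2.minAreaRect(cv2.convexHull(k)))
P=np.array([atz(T,p,80)[:2] for p in r]); print("cell corners",P.round(1).tolist(),"centre",P.mean(0).round(1))
E_=[P[1]-P[0],P[2]-P[1]]; print([np.linalg.norm(e).round(1) for e in E_],[np.degrees(np.arctan2(e[1],e[0])).round(1) for e in E_])
# station base
m=((im.max(2)<90)).astype(np.uint8); m[:, :395]=0; m[:190]=0; m[345:]=0
m=cv2.morphologyEx(m,cv2.MORPH_CLOSE,np.ones((9,9)))
k=max(cv2.findContours(m,0,2)[0],key=cv2.contourArea); ap=cv2.approxPolyDP(cv2.convexHull(k),4,True)[:,0]
print("base",[(p.tolist(),atz(T,p,12)[:2].round(1).tolist()) for p in ap])
m=(im.min(2)>170).astype(np.uint8); m[:265]=0;m[310:]=0;m[:,:440]=0;m[:,485:]=0
y,x=np.nonzero(m); print("cross",x.mean(),y.mean(),atz(T,(x.mean(),y.mean()),12).round(1))
for n,c in(("top",T),("scene",S)):
  for t in("clamp_grip","handle"):
    print(n,t,[(np.round(q["position"],1).tolist(),round(q["conf"],2)) for q in manip.pinpoint(t,n)[:3]])
a=cv2.resize(T["image"][240:370,125:290],None,fx=3.6,fy=3.6,interpolation=2)
b=cv2.resize(T["image"][170:335,395:510],None,fx=2.8,fy=2.8,interpolation=2)
c=cv2.resize(S["image"][255:345,380:520],None,fx=2.8,fy=2.8,interpolation=2)
d=cv2.resize(S["image"][115:225,225:350],None,fx=2.8,fy=2.8,interpolation=2)
W=np.zeros((600,800,3),np.uint8)
a=cv2.resize(a,None,fx=.75,fy=.75); 
for q,(i,j) in((a,(0,0)),(b,(0,460)),(c,(352,0)),(d,(0,0))):
  pass
W[:a.shape[0],:a.shape[1]]=a
h=min(b.shape[0],600);W[:h,460:460+b.shape[1]]=b[:h]
W[355:355+c.shape[0],:c.shape[1]]=c[:245]
cv2.imwrite("pics/crop1.png",W[:,:,::-1]); 
cv2.imwrite("pics/crop2.png",cv2.resize(S["image"][115:225,225:350],None,fx=5,fy=5,interpolation=2)[:,:,::-1])
E
python3 m.py
```

```text
cell corners [[506.1, 362.5], [563.5, 139.5], [417.5, 99.4], [363.0, 315.9]] centre [462.5 229.3]
[np.float64(230.3), np.float64(151.4)] [np.float64(-75.6), np.float64(-164.7)]
base [([469, 190], [666.8, -253.0]), ([501, 308], [444.1, -293.2]), ([440, 328], [411.4, -181.1]), ([401, 213], [626.2, -122.7]), ([441, 190], [668.5, -200.4])]
cross 460.63529411764705 286.2823529411765 [ 485.4 -223.6   12. ]
top clamp_grip [([164.3, 312.6], 0.8)]
top handle [([148.1, 206.5], 0.93), ([227.2, 293.5], 0.84), ([222.6, 203.7], 0.75)]
scene clamp_grip [([479.2, 328.0], 0.59)]
scene handle [([282.3, 306.4], 0.97), ([337.0, 345.0], 0.93), ([428.1, 287.7], 0.92)]
```

View pics/crop1.png

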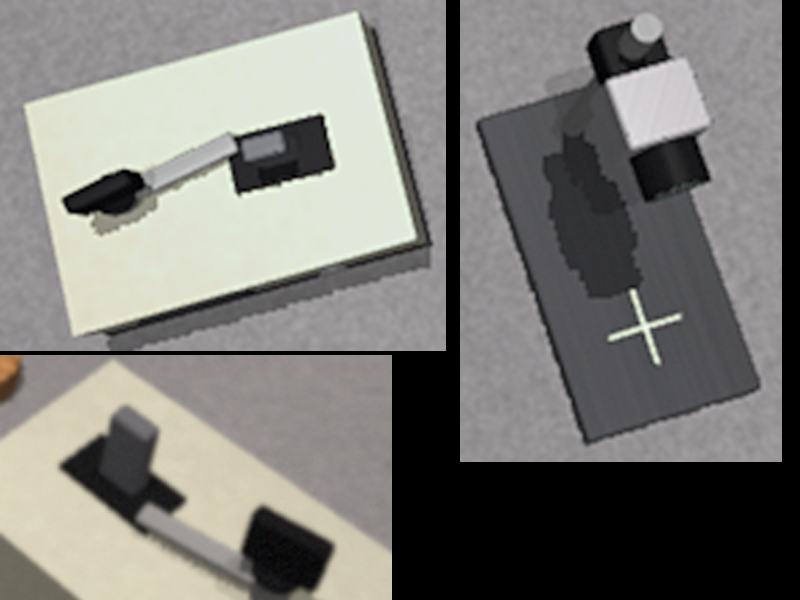

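View pics/crop2.png

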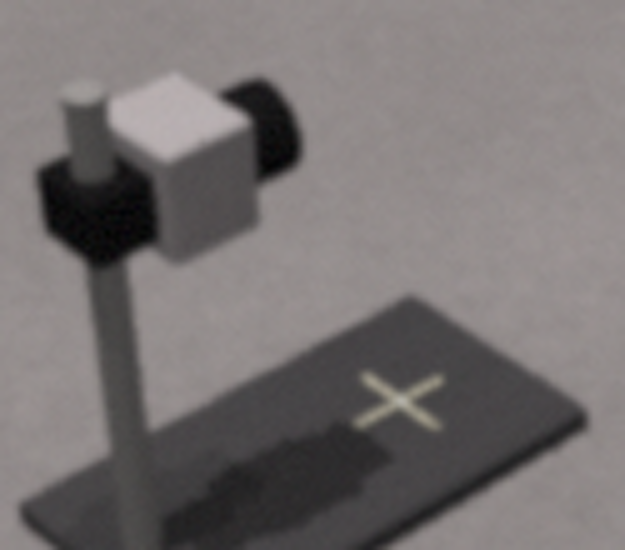

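The grey-handled carrier on the white cell, at top (226,295) and scene (428,287), is the one meant. The others, at top (149,206), (224,204) and (277,177), are purple look-alikes. The crop shows the finger over the flange, and the station with its cross at top (461,286).

```bash
cat >> h.py <<'E'
def plan(p,yaw):  # tool down, tool y at yaw (deg, mod 180)
    o=manip.observe(); M=rot(o["eef_rot"]); y=np.radians(yaw)
    ty=np.array([np.cos(y),np.sin(y),0]); 
    if ty@M[:,1]<0: ty=-ty
    tz=np.array([0,0,-1.]); D=np.stack([np.cross(ty,tz),ty,tz],1)
    print("t",o["time"],"pos",np.round(o["position"],1),"shift",((M.T@(np.array(p)-o["position"]))/100).round(3),"turn",(R.from_matrix(M.T@D).as_rotvec()/np.radians(60)).round(3),"q6",o["qpos"][5].round(2),"F",np.round(o["wrist_force"],1))
E
python3 - <<'E'
from h import *
T=manip.camera("top");S=manip.camera("scene")
t=[(447.9,199.3),(455.7,222.9),(483.6,213.6),(477.1,191.4)]
s=[(260,147.6),(275,140),(260,129.6),(246.4,137)]
X=np.array([tri([(T,a),(S,b)]) for a,b in zip(t,s)]);print(X.round(1),X.mean(0).round(1))
for a,b,z in(((164,311.5),(479.5,327),123),((226,295),(427.5,287),111)):print(tri([(T,a),(S,b)]).round(1))
plan((450,287,230),23)
E
```

```text
[[ 597.8 -168.9  198.6]
 [ 562.3 -179.2  198.1]
 [ 574.7 -221.5  200.9]
 [ 607.9 -213.5  199.5]] [ 585.7 -195.8  199.3]
[448.5 285.6 115.1]
[470.6 186.7 112.6]
t 1.3 pos [194.6 487.6 231.4] shift [-3.116 -0.916  0.013] turn [ 0.    -0.     0.754] q6 -0.07 F [0.5 0.2 0.1]
```

Request:
{"op": "carry_out", "data": {
  "steps": "-0.4 -0.15 0 0 0 0.14 1; -0.8 -0.3 0 0 0 0.28 1; -1 -0.4 0 0 0 0.42 1; -1 -0.4 0 0 0 0.56 1; -1 -0.4 0 0 0 0.7 1"
}}

```text
time: 1.8
position: [273.3, 412.8, 231.5]
eef_rot: [-0.0, 0.531, 0.847, 0.0]
wrist_force: [0.1, 0.2, -0.4]
gripper_width: 1.001
grasp_force: 0.0
```

```bash
python3 -c "
from h import *
plan((450,287,230),23)"
```

```text
t 1.8 pos [273.3 412.8 231.5] shift [-1.902  1.043  0.015] turn [ 0.    -0.     0.047] q6 0.46 F [ 0.1  0.2 -0.4]
```

Request:
{"op": "carry_out", "data": {
  "steps": "-0.3 0.17 0 0 0 0.05 1; -0.6 0.34 0 0 0 0.05 1; -1 0.55 0 0 0 0.05 1; -1 0.55 0 0 0 0.05 1"
}}

```text
time: 2.2
position: [369.3, 345.3, 231.1]
eef_rot: [0.001, 0.552, 0.834, -0.0]
wrist_force: [-0.0, 0.4, -0.0]
gripper_width: 1.001
grasp_force: 0.0
```

```bash
python3 -c "
from h import *
plan((450,287,230),23)
c=manip.camera('wrist');save(c,'w1');print(c['xyz'],c['vfov'])
for t,z in (('clamp_grip',123),('handle',111)):
  for r in manip.pinpoint(t,'wrist')[:2]: print(t,r,atz(c,r['position'],z))
"
```

```text
t 2.2 pos [369.3 345.3 231.1] shift [-0.851  0.516  0.012] turn [ 0.     0.001 -0.001] q6 0.28 F [-0.   0.4 -0. ]
[340.30861195 416.2192588  373.60059943] 61.22057041463465
clamp_grip {'position': [390.7, 358.0], 'conf': 0.68} [449.50293574 283.15129842 123.        ]
handle {'position': [604.7, 370.3], 'conf': 0.72} [607.80031773 330.00394559 111.        ]
```

View pics/w1.png

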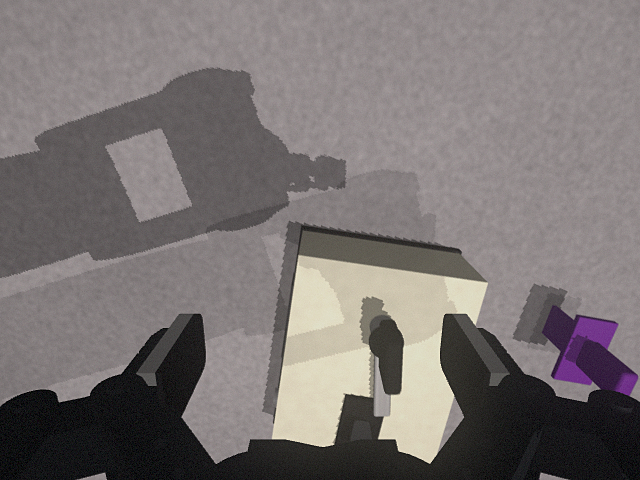

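Wrist picture: the black bar grip is at about (388,357), with the steel finger running down to (382,410) over the flange at (360,420). The cell's top edges run (302,252)→(275,440) and (302,252)→(487,282).

Request:
{"op": "carry_out", "data": {
  "steps": "-0.3 0.17 0 0 0 0 1; -0.6 0.34 0 0 0 0 1; -0.85 0.5 0 0 0 0 1; -0.85 0.5 0 0 0 0 1"
}}

```text
time: 2.75
position: [446.8, 288.8, 231.0]
eef_rot: [0.0, 0.551, 0.835, -0.0]
wrist_force: [-0.6, -0.1, -0.4]
gripper_width: 1.0
grasp_force: 0.0
```

```bash
python3 -c "
from h import *
plan((449,285,170),23)
c=manip.camera('wrist');save(c,'w2')
for t,z in (('clamp_grip',123),('handle',111)):
  for r in manip.pinpoint(t,'wrist')[:2]: print(t,r,atz(c,r['position'],z))
"
```

```text
t 2.75 pos [446.8 288.8 231. ] shift [-0.043  0.005  0.61 ] turn [-0.     0.     0.002] q6 0.1 F [-0.6 -0.1 -0.4]
clamp_grip {'position': [319.6, 248.2], 'conf': 0.77} [448.48426713 282.83435895 123.        ]
handle {'position': [301.0, 364.7], 'conf': 0.95} [473.11004004 189.15748667 111.        ]
handle {'position': [561.6, 281.6], 'conf': 0.93} [615.21463072 323.11609467 111.        ]
```

View pics/w2.png

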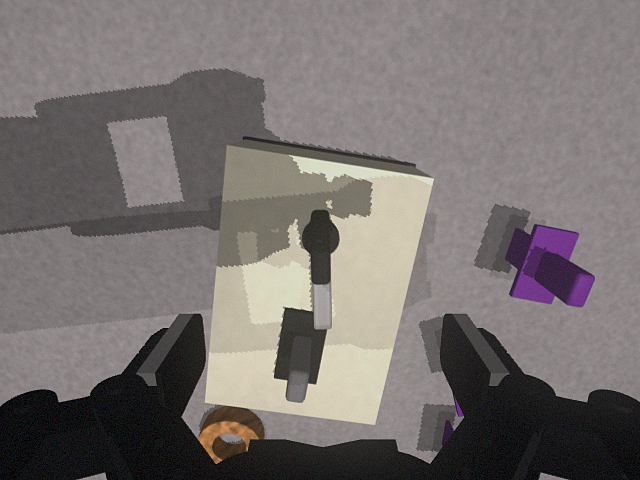

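The wrist picture shows the bar grip at (320,245), in line with the open fingers. The grey handle is at (300,365), and the cell's top corners are at (227,146), (433,179), (375,424) and (206,402).

```bash
python3 -c "
from h import *
c=manip.camera('wrist')
P=np.array([atz(c,p,80)[:2] for p in((227,146),(433,179),(375,424),(206,402))]);C=P.mean(0);print(P.round(1),C)
for i in range(4):
  e=P[(i+1)%4]-P[i];print(np.linalg.norm(e),np.degrees(np.arctan2(e[1],e[0])))
u=(P[0]+P[1]-P[2]-P[3]);u/=np.linalg.norm(u);print('clamp',C+60*u,'slot',C-40*u)
a,b=atz(c,(320,285),94),atz(c,(323,328),94);d=(a-b)[:2];print('finger yaw',np.degrees(np.arctan2(d[1],d[0])))
"
```

```text
[[361.6 315.5]
 [506.3 352.6]
 [560.9 141. ]
 [416.7 104. ]] [461.3693288 228.2636029]
149.3727965306148 14.355291032592627
218.51772810030286 -75.53644690950097
148.8792819234188 -165.60165899691933
218.63107959184478 104.59284200524311
clamp [446.31792554 286.34505656] slot [471.40359765 189.54263379]
finger yaw 116.92006454570968
```

Request:
{"op": "carry_out", "data": {
  "steps": "-0.02 0 0.3 0 0 0 0.5; -0.04 0 0.6 0 0 0 0; -0.04 0 0.8 0 0 0 0; -0.04 0 0.8 0 0 0 0"
}}

```text
time: 3.35
position: [444.9, 286.1, 148.2]
eef_rot: [-0.002, 0.549, 0.836, -0.003]
wrist_force: [-0.6, -0.3, 0.3]
gripper_width: 0.5
grasp_force: 0.0
```

Request:
{"op": "carry_out", "data": {
  "steps": "-0.01 0.02 0.2 0 0 0 -0.1; -0.01 0.02 0.42 0 0 0 -0.1; -0.01 0.02 0.42 0 0 0 -1; -0.01 0.02 0.42 0 0 0 -1; -0.01 0.02 0.42 0 0 0 -1",
  "grip_force": 40
}}

```text
time: 3.85
position: [447.1, 285.6, 110.0]
eef_rot: [-0.002, 0.55, 0.835, -0.003]
wrist_force: [-13.3, -4.6, 0.3]
gripper_width: 0.126
grasp_force: 41.7
```

Request:
{"op": "carry_out", "data": {
  "steps": "0 0 0 0 0 0 -1; 0 0 0 0 0 0 -1"
}}

```text
time: 4.05
position: [447.1, 285.6, 110.0]
eef_rot: [-0.002, 0.55, 0.835, -0.002]
wrist_force: [-13.8, -4.6, -0.5]
gripper_width: 0.137
grasp_force: 41.6
```

Request:
{"op": "carry_out", "data": {
  "steps": "0 -0.01 0 0 0 0 -1; 0 -0.02 0 0 0 0 -1; 0 -0.02 0 0 0 0 -1"
}}

```text
time: 4.35
position: [447.0, 285.5, 110.1]
eef_rot: [-0.001, 0.55, 0.835, -0.0]
wrist_force: [-6.4, 1.1, -3.1]
gripper_width: 0.134
grasp_force: 41.2
```

Request:
{"op": "carry_out", "data": {
  "steps": "0 -0.01 0 0 0 -0.12 -1; 0 -0.01 0 0 0 -0.25 -1; 0 -0.01 0 0 0 -0.38 -1; 0 -0.01 0 0 0 -0.51 -1; 0 -0.01 0 0 0 -0.64 -1"
}}

```text
time: 4.85
position: [445.8, 284.5, 110.0]
eef_rot: [-0.001, 0.242, 0.97, -0.001]
wrist_force: [-8.6, -4.1, 0.0]
gripper_width: 0.13
grasp_force: 41.8
```

```bash
python3 -c "
from h import *
plan((447,285.5,110),23.3+80);print(manip.observe()['torque'])"
```

```text
t 4.85 pos [445.8 284.5 110. ] shift [-0.006  0.014  0.   ] turn [-0.001 -0.002 -0.689] q6 -0.58 F [-8.6 -4.1  0. ]
[-0.42498273  1.34674639 -0.07969494]
```

Request:
{"op": "carry_out", "data": {
  "steps": "0.01 -0.01 0 0 0 -0.13 -1; 0.01 -0.01 0 0 0 -0.26 -1; 0.01 -0.01 0 0 0 -0.39 -1; 0.01 -0.01 0 0 0 -0.52 -1; 0.01 -0.01 0 0 0 -0.65 -1"
}}

```text
time: 5.35
position: [445.4, 283.0, 110.1]
eef_rot: [-0.0, -0.095, 0.995, -0.001]
wrist_force: [-4.1, -8.7, -2.2]
gripper_width: 0.133
grasp_force: 41.6
```

Request:
{"op": "carry_out", "data": {
  "steps": "0 0 0 0 0 -0.03 -1; 0 0 0 0 0 -0.03 -0.5; 0 0 0 0 0 -0.03 -0.2; 0 0 0 0 0 -0.03 -0.2; 0 0 0 0 0 -0.03 -0.2"
}}

```text
time: 5.85
position: [445.8, 284.6, 110.0]
eef_rot: [0.001, -0.108, 0.994, 0.0]
wrist_force: [0.7, -0.3, 0.3]
gripper_width: 0.398
grasp_force: 0.0
```

Request:
{"op": "carry_out", "data": {
  "steps": "0 0 -0.4 0 0 0 -0.1; 0 0 -0.8 0 0 0 0; 0 0 -1 0 0 0 0; 0 0 -1 0 0 0 0"
}}

```text
time: 6.25
position: [446.8, 285.1, 213.6]
eef_rot: [0.004, -0.108, 0.994, 0.002]
wrist_force: [0.8, 0.6, -0.6]
gripper_width: 0.499
grasp_force: 0.0
```

```bash
python3 -c "
from h import *
plan((471.4,189.5,160),14.5)
T=manip.camera('top');save(T,'t2')
cv2.imwrite('pics/t2c.png',cv2.resize(T['image'][230:375,120:300,::-1],None,fx=3,fy=3))"
```

```text
t 6.25 pos [446.8 285.1 213.6] shift [-0.031 -0.988  0.534] turn [0.007 0.004 1.466] q6 -1.29 F [ 0.8  0.6 -0.6]
```

View pics/t2c.png

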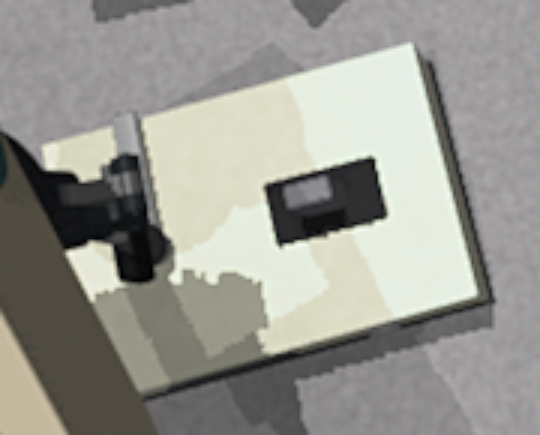

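The crop shows the finger turned to point up, clear of the flange. The grey handle at (308,190) is free.

Request:
{"op": "carry_out", "data": {
  "steps": "0 -0.2 0 0 0 0.14 0.2; 0 -0.4 0 0 0 0.28 0.2; 0 -0.6 0 0 0 0.42 0.2; 0 -0.8 0 0 0 0.56 0.2; -0.03 -0.98 0 0 0 0.7 0.2"
}}

```text
time: 6.8
position: [468.9, 188.2, 207.3]
eef_rot: [-0.001, 0.258, 0.966, -0.001]
wrist_force: [1.2, -0.5, 0.2]
gripper_width: 0.604
grasp_force: 0.0
```

Request:
{"op": "carry_out", "data": {
  "steps": "0 0 0 0 0 0.14 0.2; 0 0 0 0 0 0.28 0.2; 0 0 0 0 0 0.42 0.2; 0 0 0 0 0 0.56 0.2; 0 0 0 0 0 0.7 0.2"
}}

```text
time: 7.3
position: [468.8, 189.0, 207.3]
eef_rot: [-0.001, 0.587, 0.809, -0.001]
wrist_force: [-0.7, 0.4, 0.4]
gripper_width: 0.603
grasp_force: 0.0
```

```bash
python3 -c "
from h import *
plan((471.5,189,150),14.5)
c=manip.camera('wrist');save(c,'w3')
for r in manip.pinpoint('handle','wrist')[:3]: print(r,atz(c,r['position'],111))
print(proj(c,(471.5,189,136)),proj(c,(471.5,189,86)))
"
```

```text
t 7.3 pos [468.8 189.  207.3] shift [-0.009  0.027  0.573] turn [-0.003 -0.     0.06 ] q6 -0.01 F [-0.7  0.4  0.4]
{'position': [327.1, 252.2], 'conf': 0.77} [473.68126187 185.60380788 111.        ]
[325.65972127 259.97544434] [325.32478285 234.85603108]
```

View pics/w3.png

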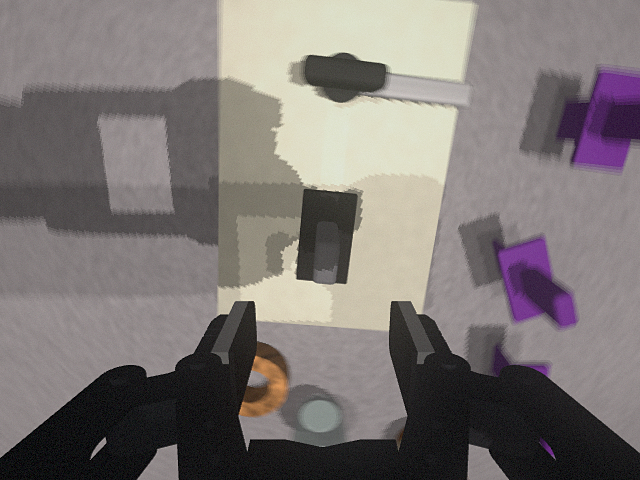

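The wrist picture shows the flange centre at (327,236) and the handle top at about (327,267), between the open fingers. The finger points right, clear of both.

Request:
{"op": "carry_out", "data": {
  "steps": "0 0.015 0.3 0 0 0.06 0.1; 0 0.035 0.6 0 0 0.06 0; -0.01 0.035 0.8 0 0 0.06 0; -0.01 0.035 0.8 0 0 0.06 0"
}}

```text
time: 7.8
position: [470.9, 188.6, 125.0]
eef_rot: [-0.002, 0.608, 0.794, -0.003]
wrist_force: [-0.1, -0.9, -0.3]
gripper_width: 0.501
grasp_force: 0.0
```

```bash
python3 -c "
from h import *
plan((472.2,188,94),14.5)"
```

```text
t 7.8 pos [470.9 188.6 125. ] shift [-0.009  0.013  0.31 ] turn [-0.007  0.     0.009] q6 0.05 F [-0.1 -0.9 -0.3]
```

Request:
{"op": "carry_out", "data": {
  "steps": "-0.01 0.01 0.2 0 0 0.01 -0.1; -0.01 0.01 0.3 0 0 0.01 -0.2; -0.01 0.01 0.3 0 0 0.01 -1; -0.01 0.01 0.3 0 0 0.01 -1; -0.01 0.01 0.3 0 0 0.01 -1",
  "grip_force": 40
}}

```text
time: 8.3
position: [474.7, 188.8, 100.2]
eef_rot: [0.0, 0.614, 0.789, 0.001]
wrist_force: [0.1, -0.3, -1.4]
gripper_width: 0.158
grasp_force: 41.6
```

Request:
{"op": "carry_out", "data": {
  "steps": "0 0 0 0 0 0 -1; 0 0 0 0 0 0 -1"
}}

```text
time: 8.5
position: [474.5, 188.7, 99.7]
eef_rot: [0.0, 0.614, 0.789, 0.0]
wrist_force: [0.3, -0.2, -1.0]
gripper_width: 0.161
grasp_force: 41.6
```

Request:
{"op": "carry_out", "data": {
  "steps": "0 0 0 0 0 0 -1; 0 0 -0.1 0 0 0 -1; 0 0 -0.25 0 0 0 -1; 0 0 -0.4 0 0 0 -1; 0 0 -0.6 0 0 0 -1",
  "grip_force": 60
}}

```text
time: 9.0
position: [474.0, 188.6, 160.1]
eef_rot: [-0.0, 0.614, 0.789, -0.0]
wrist_force: [-0.7, 0.9, -1.2]
gripper_width: 0.156
grasp_force: 61.6
```

Request:
{"op": "carry_out", "data": {
  "steps": "0 0 -0.25 0 0 0 -1; 0 0 -0.5 0 0 0 -1; 0 0 -0.65 0 0 0 -1; 0 0 -0.65 0 0 0 -1"
}}

```text
time: 9.4
position: [475.2, 188.9, 227.2]
eef_rot: [0.001, 0.614, 0.789, 0.002]
wrist_force: [-0.0, -0.2, -2.3]
gripper_width: 0.154
grasp_force: 61.7
```

```bash
python3 -c "
from h import *
plan((485.4,-223.6,225),15.3)"
```

```text
t 9.4 pos [475.2 188.9 227.2] shift [-4.024 -0.916  0.016] turn [ 0.005 -0.    -0.018] q6 0.06 F [-0.  -0.2 -2.3]
```

Request:
{"op": "carry_out", "data": {
  "steps": "-0.2 -0.05 0 0 0 0 -1; -0.45 -0.1 0 0 0 0 -1; -0.7 -0.16 0 0 0 0 -1; -0.9 -0.2 0 0 0 0 -1; -1 -0.23 0 0 0 0 -1"
}}

```text
time: 9.9
position: [476.2, 84.7, 222.9]
eef_rot: [-0.001, 0.615, 0.789, -0.001]
wrist_force: [0.7, 0.1, -1.6]
gripper_width: 0.156
grasp_force: 61.6
```

Request:
{"op": "carry_out", "data": {
  "steps": "-0.2 -0.05 0 0 0 0 -1; -0.45 -0.1 0 0 0 0 -1; -0.7 -0.16 0 0 0 0 -1; -0.9 -0.2 0 0 0 0 -1; -1 -0.23 0 0 0 0 -1"
}}

```text
time: 10.4
position: [478.6, -17.5, 223.4]
eef_rot: [-0.001, 0.614, 0.789, -0.0]
wrist_force: [-0.4, 0.2, -1.8]
gripper_width: 0.156
grasp_force: 61.6
```

Request:
{"op": "carry_out", "data": {
  "steps": "-0.2 -0.05 0 0 0 0 -1; -0.45 -0.1 0 0 0 0 -1; -0.7 -0.16 0 0 0 0 -1; -0.9 -0.2 0 0 0 0 -1; -1 -0.23 0 0 0 0 -1"
}}

```text
time: 10.9
position: [481.1, -119.8, 223.6]
eef_rot: [-0.001, 0.614, 0.789, -0.0]
wrist_force: [-0.2, 0.4, -1.2]
gripper_width: 0.152
grasp_force: 61.6
```

```bash
python3 -c "
from h import *
plan((485.4,-223.6,225),15.3)"
```

```text
t 10.9 pos [ 481.1 -119.8  223.6] shift [-1.017 -0.213 -0.014] turn [-0.001 -0.001 -0.018] q6 -0.57 F [-0.2  0.4 -1.2]
```

Request:
{"op": "carry_out", "data": {
  "steps": "-0.25 -0.05 0 0 0 -0.02 -1; -0.5 -0.1 0 0 0 -0.02 -1; -0.75 -0.16 0 0 0 -0.02 -1; -1 -0.21 -0.01 0 0 -0.02 -1; -1 -0.21 -0.01 0 0 -0.02 -1"
}}

```text
time: 11.4
position: [485.3, -222.7, 224.6]
eef_rot: [-0.0, 0.607, 0.795, -0.0]
wrist_force: [0.2, 0.1, -1.4]
gripper_width: 0.155
grasp_force: 61.7
```

```bash
python3 -c "
from h import *
plan((485.4,-223.6,225),15.3)
cc={}
for n in('scene','top','wrist'):
  c=manip.camera(n);cc[n]=c
  for t in('coupon','handle','view','station','carrier'):
    for r in manip.pinpoint(t,n)[:4]: print(n,t,np.round(r['position'],1),round(r['conf'],2))
s=cv2.resize(cc['scene']['image'][90:240,215:365],None,fx=2.6,fy=2.6,interpolation=2)
t=cv2.resize(cc['top']['image'][170:335,385:535],None,fx=2.6,fy=2.6,interpolation=2)
W=np.zeros((600,800,3),np.uint8);W[:390,:390]=s;W[:429,400:790]=t
cv2.imwrite('pics/f1.png',W[:,:,::-1]);save(cc['wrist'],'w4')"
```

```text
t 11.4 pos [ 485.3 -222.7  224.6] shift [-0.009 -0.002 -0.004] turn [-0.001 -0.     0.   ] q6 -0.77 F [ 0.2  0.1 -1.4]
scene coupon [280.  327.8] 0.93
scene coupon [299.3 125.9] 0.77
scene coupon [380.7 440.3] 0.68
scene coupon [332.4 366.3] 0.58
scene handle [337.9 343.9] 0.98
scene handle [283.  307.2] 0.78
scene handle [386.9 414.3] 0.7
scene station [307.3 202.3] 0.97
scene carrier [336.  355.4] 0.8
scene carrier [278.4 321. ] 0.71
scene carrier [384.5 425.8] 0.68
scene carrier [304.  115.1] 0.61
top coupon [231.2 213.7] 0.84
top coupon [281.2 188. ] 0.83
top coupon [165.  212.6] 0.69
top handle [147.7 210.4] 0.86
top handle [277.1 179.6] 0.75
top handle [223.  204.8] 0.66
top station [459.4 289.1] 0.97
top carrier [158.2 210.3] 0.9
top carrier [280.  183.1] 0.8
top carrier [229.1 209.2] 0.64
top carrier [487.5 269.7] 0.42
wrist handle [324.3 340. ] 0.9
wrist station [320.1 206.7] 0.66
wrist carrier [324.6 301.6] 0.69
```

View pics/f1.png

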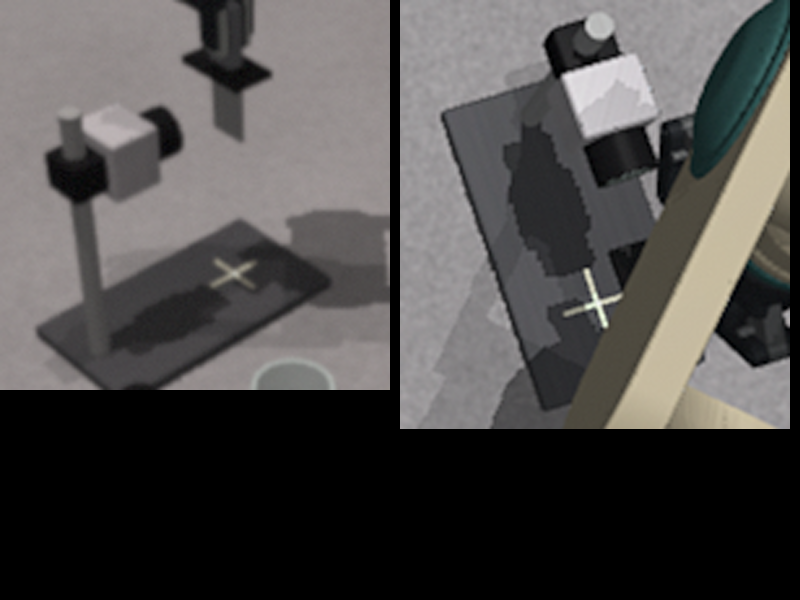

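View pics/w4.png

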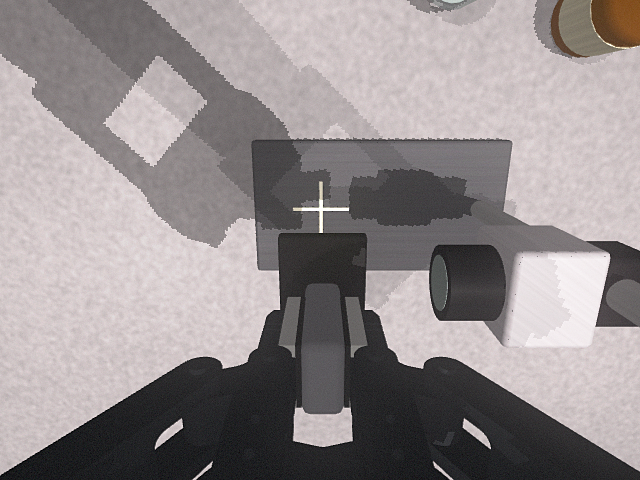

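The pictures show the carrier held upright in front of the lens. In the wrist view the cross is at (321,209), the flange's far corners are at (279,234) and (367,234), the lens front is at about (438,283), and the stand edges are level, so the yaw is square.

```bash
python3 -c "
from h import *
W=manip.camera('wrist');S=manip.camera('scene');T=manip.camera('top')
o=manip.observe();p=o['position'];y=rot(o['eef_rot'])[:,1];print(p,y,np.degrees(np.arctan2(y[1],y[0])))
print('cross',atz(W,(321,209),12),atz(T,(385+598/2.6,170+302/2.6),12), atz(S,(215+234/2.6,90+273/2.6),12))
a,b=atz(W,(252,140),12),atz(W,(512,140),12);d=b-a;print('stand yaw',np.degrees(np.arctan2(d[1],d[0])))
zf=p[2]+11.3-25
a,b=atz(W,(279,234),zf),atz(W,(367,234),zf);d=b-a;print('flange',a,b,np.linalg.norm(d),np.degrees(np.arctan2(d[1],d[0])))
m=(a+b)/2;n=np.array([-y[1],y[0],0]);print('flange centre',m-32*n,m+32*n)
cp=p+[0,0,-49.7]
print('pred scene coupon',proj(S,cp),'bottom',proj(S,cp-[0,0,25]),'lens pred wrist')
v=np.array([485.4,-223.6,0]);ex=np.array([y[0],y[1],0])
for z in(165,170,175,180):print(z,proj(W,v+60*ex+[0,0,z]),proj(S,v+76*ex+[0,0,z]))
"
```

```text
[ 485.42316443 -221.25651163  225.26623968] [9.63929818e-01 2.66156536e-01 6.09168739e-05] 15.435685690294216
cross [ 486.05910164 -224.8161875    12.        ] [ 477.77295497 -501.89938076   12.        ] [ 485.00354369 -221.45096699   12.        ]
stand yaw 15.448702700207821
flange [ 461.24592846 -195.6582307   211.56623968] [ 495.27396832 -186.25391552  211.56623968] 35.30366327299409 15.449179830918295
flange centre [ 486.77695753 -221.8018273   211.56623968] [ 469.74293925 -160.11031892  211.56623968]
pred scene coupon [302.82766515 130.06856276] bottom [303.16979654 140.97628762] lens pred wrist
165 [431.56852696 269.59211294] [272.66870953 148.32248173]
170 [434.02304809 273.06078325] [272.48513589 146.0934718 ]
175 [436.59049648 276.68903964] [272.30019934 143.84791296]
180 [439.27884893 280.48815476] [272.11388464 141.58562022]
```

```bash
python3 -c "
from h import *
from scipy.optimize import least_squares
W=manip.camera('wrist');S=manip.camera('scene')
def blob(c,x0,x1,y0,y1,th):
  g=c['image'][y0:y1,x0:x1].max(2);m=(g<th).astype(np.uint8)
  n,l,s,_=cv2.connectedComponentsWithStats(m);i=1+np.argmax(s[1:,4]);return l==i,x0,y0
m,x0,y0=blob(W,410,495,232,345,75);ys,xs=np.nonzero(m);print('W bbox',xs.min()+x0,xs.max()+x0,ys.min()+y0,ys.max()+y0)
for x in range(428,500,6):
  q=ys[xs+x0==x]; print(x,(q.min()+y0,q.max()+y0) if len(q) else '',end=' ')
m2,a0,b0=blob(S,268,296,122,160,75);ys2,xs2=np.nonzero(m2);print('\nS bbox',xs2.min()+a0,xs2.max()+a0,ys2.min()+b0,ys2.max()+b0)
for y in range(b0,160,2):
  q=xs2[ys2+b0==y]; print(y,(q.min()+a0,q.max()+a0) if len(q) else '',end=' ')
th=np.linspace(0,2*np.pi,73);yw=np.radians(15.45);ex=np.array([np.cos(yw),np.sin(yw),0]);ey=np.array([-ex[1],ex[0],0])
print()
for z in(170,174,178,182):
  C=np.array([485.4,-223.6,z])+60*ex
  for n,c in(('W',W),('S',S)):
    P=np.array([proj(c,C+19*(np.cos(t)*ey+[0,0,np.sin(t)])) for t in th]);print(z,n,P.min(0).round(1),P.max(0).round(1),end=' ')
  print()
# coupon bottom / flange in scene
g=S['image'][85:150,280:325].max(2);print(g[::3,::3])
"
```

```text
W bbox 430 494 244 319
428  434 (np.int64(249), np.int64(310)) 440 (np.int64(244), np.int64(319)) 446 (np.int64(244), np.int64(319)) 452 (np.int64(244), np.int64(319)) 458 (np.int64(244), np.int64(319)) 464 (np.int64(244), np.int64(319)) 470 (np.int64(244), np.int64(319)) 476 (np.int64(244), np.int64(319)) 482 (np.int64(244), np.int64(319)) 488 (np.int64(244), np.int64(319)) 494 (np.int64(246), np.int64(319)) 
S bbox 270 284 131 151
122  124  126  128  130  132 (np.int64(272), np.int64(279)) 134 (np.int64(270), np.int64(280)) 136 (np.int64(273), np.int64(282)) 138 (np.int64(275), np.int64(283)) 140 (np.int64(275), np.int64(283)) 142 (np.int64(275), np.int64(284)) 144 (np.int64(275), np.int64(284)) 146 (np.int64(275), np.int64(284)) 148 (np.int64(275), np.int64(282)) 150 (np.int64(275), np.int64(279)) 152  154  156  158  
170 W [424.9 236.7] [445.  309.8] 170 S [272.8 133.6] [285.3 152.3] 
174 W [426.6 239. ] [447.5 313.4] 174 S [272.7 131.8] [285.1 150.5] 
178 W [428.4 241.3] [450.  317.2] 178 S [272.5 129.9] [285.  148.8] 
182 W [430.2 243.7] [452.7 321.1] 182 S [272.4 128.1] [284.9
[... 695 characters left out ...]
7 148]
 [149 151 149 146  97  34  14  12  13  12  13  19  18  66 148]
 [148 150 147 148 149 137  36  17  19  13  13  32  98 141 147]
 [146 151 150 148 148 144  70  64  32  21  95 138 147 146 149]
 [151 151 150 148 149 143  74  70  68  74 145 147 146 147 149]
 [145 148 148 148 149 148  74  69  69  74 141 147 145 149 147]
 [ 76 146 149 149 150 148  79  68  67  75 144 148 147 147 149]
 [ 27 107 151 150 150 145  80  70  70  74 145 148 150 148 145]
 [ 20  53 149 148 150 151 116  75  71  71 140 147 148 148 147]
 [ 18  23 139 148 149 149 148 138  99  74 143 146 145 146 146]
 [ 19  21 139 151 149 147 150 148 148 131 147 148 150 147 149]
 [ 15  76 146 148 148 148 149 150 148 146 151 148 147 149 148]]
```

```bash
cat > fit.py <<'E'
from h import *
from scipy.optimize import least_squares
C={n:manip.camera(n) for n in("wrist","scene","top")}
p=manip.observe()["position"]
yw=np.radians(15.45);ex=np.array([np.cos(yw),np.sin(yw),0]);ey=np.array([-ex[1],ex[0],0]);ez=np.array([0,0,1.])
th=np.linspace(0,2*np.pi,61)
def model(u):
  b={n:u[7+3*i:10+3*i] for i,n in enumerate(C)}; r=[]
  v=np.array([u[0],u[1],0]); A=v+ez*u[2]; k=u[3:6]; bx=u[6]
  P=lambda n,X:proj(C[n],X+b[n])
  def pt(n,X,q,s=1): r.extend((P(n,X)-q)/s)
  for n,q in(("wrist",(321,209)),("scene",(305,195)),("top",(460.6,286.3))): pt(n,v+12*ez,q,.7)
  rim=lambda n:np.array([P(n,A+60*ex+19*(np.cos(t)*ey+np.sin(t)*ez)) for t in th])
  R_=rim("wrist"); r.extend([R_[:,0].min()-429.7,R_[:,1].min()-243.7,(R_[:,1].max()-319.7)])
  R_=rim("scene"); r.extend([R_[:,0].max()-284.7,R_[:,1].max()-151.5])
  t=[(447.9,199.3),(455.7,222.9),(483.6,213.6),(477.1,191.4)]; s=[(260,147.6),(275,140),(260,129.6),(246.4,137)]
  for (i,j),a,c in zip(((1,1),(-1,1),(-1,-1),(1,-1)),t,s):
    X=A+ex*(bx+24*i)+ey*24*j+24*ez; pt("top",X,a,1.2); pt("scene",X,c,1)
  # carrier: k = coupon centre; flange top at +36
  for i,q in((-1,(279,234)),(1,(367,234))): pt("wrist",k+36*ez+18*i*ex+32*ey,q)
  pt("scene",k-25*ez-16*ey,(297.3,139.2)) if False else None
  a,c=P("scene",k-25*ez+16*ey),P("scene",k-25*ez-16*ey)
  lo,hi=(a,c) if a[0]<c[0] else (c,a)
  r.extend(lo-np.array([297.3,139.0])); r.extend(hi-np.array([308.7,144.0]))
  r.extend(u[7:]/1.5)
  return np.array(r)
u0=np.r_[485.4,-223.6,175,p+[0,0,-49.7],105,np.zeros(9)]
f=least_squares(model,u0,loss="soft_l1"); J=f.jac;cov=np.linalg.inv(J.T@J)
print(f.x.round(2)); print("sd",np.sqrt(np.diag(cov))[:6].round(2)); print("res",model(f.x)[:-9].round(1))
d=f.x[3:6]-f.x[:3]; print("TCP",p.round(1),"coupon-view world",d.round(2))
Q=np.zeros((3,16));Q[:,0:3]=-np.eye(3);Q[:,3:6]=np.eye(3);print("sd diff",np.sqrt(np.diag(Q@cov@Q.T)).round(2))
E
python3 fit.py
```

```text
[ 4.8586e+02 -2.2402e+02  1.7686e+02  4.8628e+02 -2.2130e+02  1.7421e+02
  1.0446e+02  5.6000e-01 -7.3000e-01  6.2000e-01 -3.3000e-01  6.4000e-01
 -1.0000e+00 -2.1000e-01  7.0000e-02 -2.0000e-01]
sd [1.14 1.23 1.47 1.16 1.41 2.24]
res [ 0.6  0.3 -0.8 -0.1  0.3 -0.2 -0.5 -0.1 -0.5  0.4 -1.7 -1.9 -1.9 -3.3
  0.5  0.5  2.9  2.5 -1.6  2.3  3.   1.6 -1.2 -1.4 -2.8 -5.4  0.6 -0.7
  0.1  0.6  0.1  0.6  0.1 -0.4  1.4]
TCP [ 485.4 -221.2  225.3] coupon-view world [ 0.42  2.72 -2.65]
sd diff [0.67 0.81 2.34]
```

Request:
{"op": "carry_out", "data": {
  "steps": "-0.02 -0.01 -0.02 0 0 0 -1; -0.025 -0.01 -0.02 0 0 0 -1; -0.025 -0.01 -0.02 0 0 0 -1; -0.025 -0.01 -0.02 0 0 0 -1; -0.025 -0.01 -0.02 0 0 0 -1"
}}

```text
time: 13.2
position: [485.1, -223.9, 227.2]
eef_rot: [-0.0, 0.606, 0.796, 0.0]
wrist_force: [0.0, 0.7, -1.6]
gripper_width: 0.156
grasp_force: 61.7
```

Request:
{"op": "carry_out", "data": {
  "steps": "0 0 0 0 0 0 -1; 0 0 0 0 0 0 -1; 0 0 0 0 0 0 -1"
}}

```text
time: 13.5
position: [485.1, -223.8, 227.2]
eef_rot: [-0.0, 0.606, 0.796, 0.0]
wrist_force: [-0.4, 0.3, -1.6]
gripper_width: 0.156
grasp_force: 61.7
```

```bash
python3 -c "
from h import *
plan((485.0,-223.9,227),15.45);o=manip.observe();print(abs(o['qd']).max(),o['gripper_width'])"
```

```text
t 13.5 pos [ 485.1 -223.8  227.2] shift [-0.    -0.002  0.002] turn [ 0. -0. -0.] q6 -0.77 F [-0.4  0.3 -1.6]
0.0036933664581361015 0.15562202752488297
```

```bash
python3 -c "
from workcell import manip
print(manip.sign_off())"
```

```text
the job is handed in; nothing more can be done
None
```

I turned the clamp about a quarter turn anticlockwise, lifted the carrier out by its grey handle, and handed the job in at 13.5 s with the coupon held steady and square to the lens at the viewing point. By my camera fit it is centred to about 1 mm sideways and 2–3 mm in height; I did not re-measure it after the last 3–4 mm correction.

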